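# Seat the filter, then hold the long cell in the photometer beam

## Task

Set up the open-beam photometer for its empty-cell reading: move the filter cassette from its stand into the pocket on top of the lamp housing, seated fully home, flat and square, and let go of it. Then take the long glass cell out of its rack by its two broad frosted faces only, the gripper never touching the clear end windows, and hold it upright in mid-air half-way between lamp and detector, its windows squarely facing the two light openings and its middle level with them, without bumping it on the photometer. Finish while still holding it there, motionless, and leave the small cells and the marker alone.

Things in the scene. Friction and masses are not known exactly. Their poses are not given: they have to be found in the camera images.
- photometer: Open-beam photometer, fixed: dark base plate 96 x 206 mm, top 14 mm above the cart, with two grey boxes, tops at 80 mm, an empty gap of 64 mm between. Origin on the cart under the base's middle; z up, y along the beam. Larger box (84 x 84 mm, louvres) at y +13 to +97 mm: lamp housing. Smaller (70 x 46 mm) at y -97 to -51 mm: detector. Black collars at the light openings stand 2.5 mm into the gap.
- beam (a point): Middle of the gap on the light beam, 54 mm above the cart (40 mm above the base plate), half-way between the two light openings (photometer frame x 0, y -19 mm). Axes as the photometer's: y along the beam towards the lamp, z up. There is no cell holder: the cell is held here.
- pocket (a point): Centre of the filter pocket's mouth, flush with the lamp housing's top, 80 mm above the cart (photometer frame x 0, y +55 mm), same axes. Recess 54 (x) x 28 (y) mm, 4 mm deep, for the flange; within it a slot 39 (x) x 15 (y) mm going 42 mm further down for the blade. Fully home the flange lies flat on the recess floor and filter_center is 6 mm below this point.
- filter: The filter cassette, loose, 90 g, 76 mm high, origin under the blade. See filter_center.
- filter_center (a point): Centre of the 76 mm high cassette, z up. Upwards: dark blade 36 (x) x 12 (y) x 40 mm with a round glass on both broad faces, its lowest 7 mm tapered to 30 x 7; dark flange 50 (x) x 24 (y) mm, 2 to 8 mm above this point; bright grip tab 26 (x) x 10 (y) mm, 8 to 38 mm above this point. Either way round fits the pocket.
- filter_stand: Grey stand block 66 (x) x 46 (y) x 26 mm high on a foot 82 x 62 x 3.5 mm, fixed, origin under its centre, with one slot 39 x 15 mm, 22 mm deep, where the filter cassette stands at the start (blade bottom 4 mm, tab 50 to 80 mm above the cart). It swaps places with the cell rack from start to start.
- cell_rack: Plain grey rack block 44 (x) x 112 (y) x 20 mm high on a foot 60 x 128 x 3.5 mm, fixed, origin under its centre, pockets 14 mm deep in one row along y: the long cell at y = +22 mm, two small cells at y = -17 and -39 mm.
- long_cell: The long glass cell (cuvette), empty, open at the top, loose, about 40 g, 16 (x) x 30 (y) x 58 mm high, origin under its centre. See long_cell_center.
- long_cell_center (a point): Centre of the long cell, half-way up its 58 mm; at the start 35 mm above the cart, 44 mm of the cell standing out of the rack. x: across its two broad frosted (whitish) side faces, 30 x 58 mm, 16 mm apart: the faces to grip. y: through its two clear end windows, the way the light must pass. z up.
- long_cell_windows: The two clear end windows of the long cell, each 12 mm wide and 58 mm high, 30.8 mm apart over their outer faces (y direction of the cell); part of the cell, same origin and axes. The gripper must not touch them.
- small_cell_a_center (a point): Centre of a small glass cell, 12.5 x 12.5 x 45 mm, loose in the rack beside the long cell; to be left alone.
- small_cell_b_center (a point): Centre of the second small glass cell, same size, at the rack's end; to be left alone.
- marker: Black laboratory marker, 13 x 132 x 14 mm, lying loose at the front; to be left alone.
Mind the look-alikes: they are no part of the job. What is shaped like the long_cell but yellow is not meant.

How it is judged:
By the outcome, as a careful person would: the job done as asked, in the order asked, and still so for the second after the job is handed in, while the arm keeps its last pose, push and grip.
It also fails if it takes over 67 s, if anything falls off the work surface, if the arm or the gripper's body presses on something with over 40 N, if the wrist force passes 120 N, or if a joint passes its speed limit or range.

## Robot

A 6-joint arm with a two-finger parallel gripper is mounted at the origin on a cart in front of the work surface, level with it; the furniture and walls round the work are solid. World frame = base frame: x ahead of the robot, y to its left, z up, the work surface at z = 0. Lengths are in mm, angles in rad, forces in N, time in s.
With the tool pointing down it reaches from about 350 to 975 mm from the base axis. Payload 7.1 kg.
Tool frame: the origin (TCP) lies midway between the tips of the shut fingers; the grasp point (between the pads) lies 19 mm behind it (ctrl.tcp_to_grasp is the distance from the TCP to the grasp point, in mm); z points along the fingers, y is the line along which they close (so a half turn about z gives the same grasp; the last joint's range is limited). The gripper opens to 88 mm and grips with 3 to 60 N. Pads are 20 mm wide; open, the fingers measure 115 mm over their backs; the gripper's body (75 mm by 178 mm) begins 61 mm behind the grasp point.
Start: joints at [-1.121, 0.423, 1.63, -0, 1.089, -0.019], TCP at [282.399, -557.544, 222.675] pointing down, gripper open.
Joint ranges: [-3, 3], [-0.9, 2.11], [0.09, 2.58], [-1.31, 4.45], [0.11, 2.69], [-2.54, 2.54]. Speed limits (rad/s): [2.39, 2.39, 3.01, 3.14, 3.14, 3.14].

## Interface

Orientations are given as a rotation vector (axis times angle).
In Python, from workcell import get_obs, cams, ticket, boxes_of, ctrl gives the robot as it stands.
- The arm moves only by the shell command python3 -m creep 'ROWS' [OPENING]. ROWS is JSON, one flat list of numbers, 4 for each row, row after row: the shift along the world's x, y, z in m, then the turn about the world's z in rad. In form: [tx, ty, tz, spin, tx, ty, tz, spin, ...]. A call has 1 to 10 rows; each row is the pose to reach, as a shift and turn from the pose commanded when the call began; what a row does not reach only later rows make up. A row lasts 1/12 s, in which the tool goes at most 41.7 mm and 7.16 degrees, less where a joint would pass 70% of its speed; a pose out of reach is approached as far as the arm can. A call with a gripper value outside its range is refused whole. OPENING is the opening, from 0 (shut) to 1 (fully open), set as the call begins (- or left out, the last holds). The fingers move at their own pace and stop on an object; the grip force is fixed at half the most. Time passes only in rows, so rows that repeat a pose let the fingers close. It gives the time, the measured TCP pose, the force, the opening and the grip force at its end, in the units of the state.
- get_obs(): the state, without advancing time (a new reading comes with each control period).
- cams.get_image(name): name is "scene" or "top"; returns (picture, depth): 384x512x3 uint8, red, green, blue; 384x512 float32, mm along the optical axis (not along the pixel's ray), 0 where there is no reading.
- cams.get_calibration(name): a dict with "mtx" (3x3 intrinsics, pixels), "D" ([k1, k2, p1, p2, k3] as OpenCV has them; the pictures are not rectified), "R" (3x3) and "t" (3): a world point X has camera coordinates R X + t. Camera axes: x right, y down, z forward; pixel columns grow to the right and rows downward; lengths in mm; the calibration is good to about 2 mm. A picture is of the moment at which its call begins. get_calibration takes no time and is no camera call.
- ticket.close_job(): hands the job in; it is judged then, once.
Trained networks look in the newest picture that a camera, given by its name, has taken for a name from the list of things; names that differ only in an ending like _2 or _b are one class to them, and where a whole thing is asked for, a point or a joint stands for the part that bears it (a point fixed in the world has none). Each returns a list of dicts, best first, with "score" (0 to 1); they miss things now and then, are a little off and sometimes report something else, mostly with a low value. They report only what shows in the picture. A call takes as long as a camera call. They do not tell look-alikes from the thing itself.
- boxes_of(camera, target): "centre" ([column, row] in pixels, amid what is visible of it).
The state is a dict: "t": time; "qpos": joint angles; "qvel": joint speeds; "joint_torque": joint torques, N m; "ee_pos": TCP position; "orientation": TCP orientation; "ft_force": force on the tool from outside, world axes, zero at the start; "moment": the same for the moment, N m; "width": finger opening in mm; "grasp_force": force on a finger pad.
Only numpy, scipy, OpenCV 4.12 (cv2) and the standard library are available. Lean on these libraries where they do the work, as an engineer would, in place of code of your own. Each camera call takes 0.05 s, during which the arm holds its last target. There are 200 camera calls.

## Working session

There is one attempt and no reset: what is moved stays moved. The work goes in short steps, Python scripts to look and compute and a shell command to move; the robot and the scene stay as the last step left them, time stands still between calls to the robot, and variables do not carry over. Pictures are saved under pics/ and viewed, at most 11 in all, crops included, and the job is handed in when it is done.

```bash
mkdir -p pics
cat > h.py <<'E'
from workcell import get_obs, cams, ticket, boxes_of, ctrl
import numpy as np, cv2
def unproj(cam,img,dep):
    c=cams.get_calibration(cam);h,w=dep.shape
    uv=np.stack(np.meshgrid(np.arange(w),np.arange(h)),-1).reshape(-1,1,2).astype(np.float32)
    n=cv2.undistortPoints(uv,np.array(c["mtx"]),np.array(c["D"],float)).reshape(h,w,2)
    P=np.dstack([n*dep[...,None],dep]).reshape(-1,3)
    return ((P-np.array(c["t"]).ravel())@np.array(c["R"])).reshape(h,w,3)
def snap(cam,name=None):
    i,d=cams.get_image(cam)
    if name: cv2.imwrite(f"pics/{name}.png",i[...,::-1])
    return i,d,unproj(cam,i,d)
def proj(cam,X):
    c=cams.get_calibration(cam);R=np.array(c["R"],float)
    return cv2.projectPoints(np.array(X,float).reshape(-1,1,3),cv2.Rodrigues(R)[0],np.array(c["t"],float),np.array(c["mtx"],float),np.array(c["D"],float))[0].reshape(-1,2)
E
python3 - <<'E'
from h import *
for c in("top","scene"):
    i,d,P=snap(c,c+"0"); np.savez(f"{c}0.npz",i=i,d=d,P=P)
    for n in("photometer","filter","filter_stand","cell_rack","long_cell","small_cell_a_center","marker"):
        for b in boxes_of(c,n)[:3]:
            u,v=np.round(b["centre"]).astype(int); print(c,n,round(b["score"],2),u,v,P[v,u].round(0) )
print(get_obs()["t"])
E
```

```text
top photometer 0.88 308 151 [617. 174.  11.]
top filter 0.56 309 218 [438. 192.  80.]
top filter_stand 0.57 305 215 [449. 196.  47.]
top filter_stand 0.5 229 245 [382. 381.  11.]
top cell_rack 0.85 221 215 [456. 399.  20.]
top cell_rack 0.7 310 152 [613. 170.  16.]
top long_cell 0.66 179 247 [380. 500.  26.]
top long_cell 0.57 247 156 [594. 332.  57.]
top long_cell 0.49 208 209 [469. 429.  39.]
top small_cell_a_center 0.49 227 214 [459. 385.   7.]
top marker 0.6 229 244 [385. 381.  11.]
scene photometer 0.88 268 172 [578. 217.  59.]
scene filter 0.72 319 195 [443. 193.  55.]
scene filter_stand 0.84 315 213 [431. 212.  25.]
scene cell_rack 0.6 222 247 [441. 424.  21.]
scene long_cell 0.96 215 191 [594. 343.  43.]
scene long_cell 0.91 215 234 [456. 429.  42.]
scene long_cell 0.87 194 274 [372. 519.  47.]
scene small_cell_a_center 0.47 230 230 [460. 395.  36.]
scene marker 0.59 259 259 [383. 387.  15.]
0.8
```

View pics/top0.png

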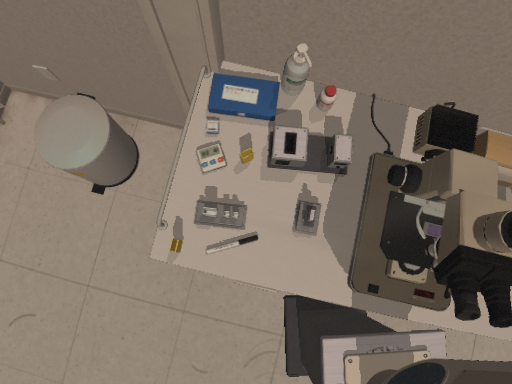

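View pics/scene0.png

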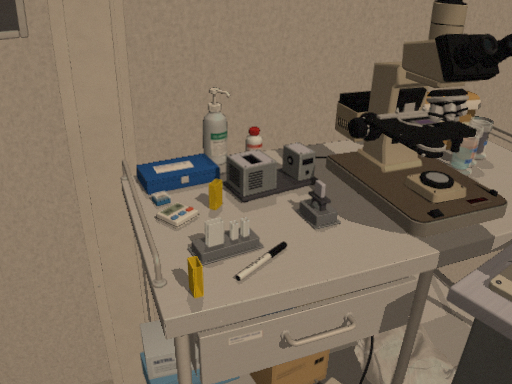

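The top view shows the photometer at (308,151), with the lamp box at the left (291,143) and the detector at (341,150). The filter stand is at (307,216), the rack at (221,213) and the marker at (232,244).

Long-cell candidates in the scene picture:
- (215,191): yellow, a look-alike.
- (194,274): yellow, a look-alike.
- (215,234): whitish, in the rack and next to the small cells. This is the one I choose.

Next I'll take a close crop and do the height-band fits.

Run:
```python
from h import *
T=np.load("top0.npz");S=np.load("scene0.npz")
a=cv2.resize(T["i"][125:260,180:370],None,fx=4.2,fy=4.2,interpolation=cv2.INTER_CUBIC)
cv2.imwrite("pics/ctop.png",a[:560,:800,::-1])
b=cv2.resize(S["i"][140:290,180:350],None,fx=4,fy=4,interpolation=cv2.INTER_CUBIC)
cv2.imwrite("pics/cscene.png",b[...,::-1])
def fit(P,name,c,r,z0,z1):
    m=(np.hypot(P[...,0]-c[0],P[...,1]-c[1])<r)&(P[...,2]>z0)&(P[...,2]<z1)
    q=P[m]
    if len(q)<6: print(name,"few",len(q));return
    rc=cv2.minAreaRect(q[:,:2].astype(np.float32))
    print(name,len(q),"rect",np.round(rc[0],1),np.round(rc[1],1),round(rc[2],1),"mean",q.mean(0).round(1))
for n,P in(("top",T["P"]),("scene",S["P"])):
    print(n)
    fit(P,"lamp/det tops",(612,170),140,74,86)
    u,v=(291,143) if n=="top" else (252,160)
    c=P[v,u];print(c)
    fit(P,"stand",(445,193),60,20,32)
    fit(P,"tab",(445,193),60,72,86)
    fit(P,"flange",(445,193),60,44,55)
    fit(P,"rack",(459,400),85,15,25)
    fit(P,"rackfoot",(459,400),95,2.5,8)
    fit(P,"celltop",(462,428),30,48,70)
    fit(P,"cells",(459,400),75,27,70)
o=get_obs();print(o["ee_pos"],o["orientation"])
import pickle
# heights near cell row
m=(np.hypot(T["P"][...,0]-459,T["P"][...,1]-400)<75)
v,u=np.where(m);print(v.min(),v.max(),u.min(),u.max())
print(T["P"][200:228:1,200:244,2].round(0).astype(int)[::2,::2])
```

```text
top
lamp/det tops 1625 rect [660.7 169.2] [195.9 178.6] 83.7 mean [616.2 185.6  78.8]
[631.55574709 221.11587148  36.51975105]
stand 366 rect [446.6 185.5] [50.8 70.2] 77.9 mean [445.1 188.3  25.2]
tab 53 rect [446.6 185.8] [10.3 25.6] 80.4 mean [446.2 186.   78.5]
flange 145 rect [446.7 185.7] [24.  49.5] 76.8 mean [445.2 187.7  49.3]
rack 708 rect [459.5 403.2] [116.3  48.3] 82.4 mean [458.5 400.9  19.1]
rackfoot 219 rect [457.3 405.2] [168.1 164.3] 14.6 mean [443.9 393.4   4.6]
celltop 52 rect [462.4 424.8] [30.8 16.3] 82.2 mean [462.2 425.3  60.4]
cells 127 rect [458.7 399.2] [82.7 16.4] 81.9 mean [459.8 407.1  49.8]
scene
lamp/det tops 989 rect [661.6 177. ] [196.5 177.1] 87.3 mean [615.8 194.6  79.5]
[625.50855631 225.51974535  72.20625176]
stand 401 rect [447.4 188.5] [52.4 72.1] 78.6 mean [439.8 196.7  25.8]
tab 64 rect [448.1 188.3] [11.8 26. ] 76.9 mean [445.6 190.6  77.8]
flange 149 rect [447.9 189.2] [24.1 52.1] 79.4 mean [442.  193.6  49.9]
rack 814 rect [435.8 404.2] [122.8  99. ] 83.6 mean [452.4 412.3  20.2]
rackfoot 399 rect [452.5 412.2] [171.9 112.6] 22.1 mean [432
[... 869 characters left out ...]
0  19  28  29  52  19  20  49
   49  18  19  19]
 [ 17  18  51  57  63  66  65  63  35  17  22  20  23   5  51  20  52  10
    8  18  17  18]
 [ 17  18  16  18  19  14  20  24  23  18  20  21  35  44  41  18  49   9
    7  19  19  19]
 [ 18  17  16  18  21  20  18  22  20  22  18  20  18  19  18  20  19  12
   20  18  18  19]
 [ 19  19  21  20  19  15  17  18  18  22  20  19  21  17  18  20  21  19
   18  19  19  21]
 [  3   0   9  15  19  20  21  17  18  22  18  19  19  18  18  21  19  19
   19  20  19  19]
 [ -1   2   3   0   4   3   4   3   5   2   3  11  15  20  15  20  21  18
   19  20  18   6]
 [ -2  -2  -3  -1   1  -4   1   0  -2   3   1   5   0   1   2   2 929   1
    4   1  10   6]]
```

View pics/ctop.png

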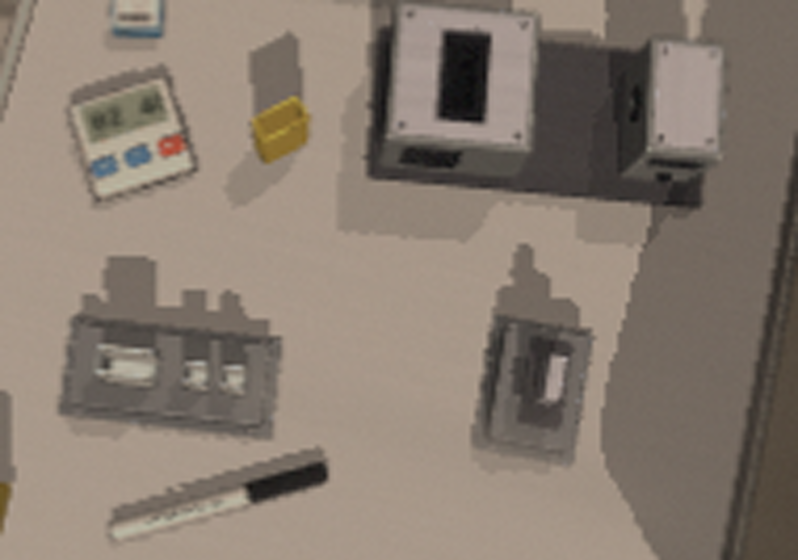

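View pics/cscene.png

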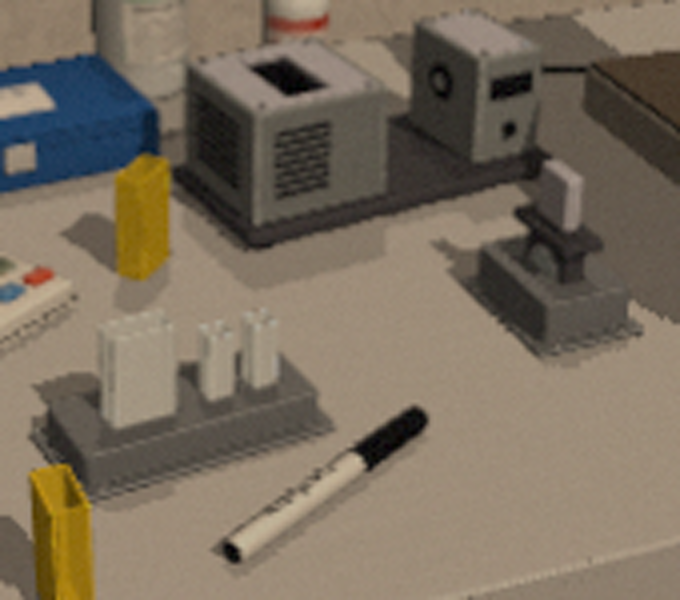

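The close crop confirms it: the clear, whitish cell at the rack's end is the long cell, and the yellow ones are look-alikes. The pocket's dark mouth shows on the lamp housing. Next I'll fit the photometer and map the obstacles for the transit, since the microscope may be in the way.

```bash
cat > fit.py <<'E'
from h import *
from scipy.optimize import minimize
def band(P,c,r,z0,z1):
    m=(np.hypot(P[...,0]-c[0],P[...,1]-c[1])<r)&(P[...,2]>z0)&(P[...,2]<z1); return P[m][:,:2]
def sd(q,c,h):  # signed distance to rect
    d=np.abs(q-c)-h
    return np.hypot(*np.maximum(d,0).T)+np.minimum(d.max(1),0)
E
python3 - <<'E'
from fit import *
for n in("top","scene"):
    Z=np.load(n+"0.npz");P=Z["P"];i=Z["i"]
    q=band(P,(612,170),135,74,86)
    q=q[(q[:,0]<690)&(q[:,1]>40)]
    L=q[q[:,1]>160];D=q[q[:,1]<140]
    for k,s in(("L",L),("D",D)):
        rc=cv2.minAreaRect(s.astype(np.float32));print(n,k,len(s),np.round(rc[0],1),np.round(rc[1],1),round(rc[2],1))
P=np.vstack([np.load(n+"0.npz")["P"].reshape(-1,3) for n in("top","scene")])
print("heightmap rows x (50mm), cols y; max z cm")
ys=np.arange(-700,600,50)
print("      ",*[f"{y:4d}" for y in ys])
for x in range(-100,1000,50):
    r=[]
    for y in ys:
        m=(P[:,0]>=x)&(P[:,0]<x+50)&(P[:,1]>=y)&(P[:,1]<y+50)
        r.append(f"{int(np.percentile(P[m,2],98)/10):4d}" if m.sum()>3 else "   .")
    print(f"{x:5d} ",*r)
E
```

```text
top L 1060 [620.5 229.7] [84.5 85.1] 83.6
top D 546 [606.5 100.5] [47.4 70.7] 83.5
scene L 661 [619.6 233.9] [83.4 85.9] 84.4
scene D 300 [605.8 105.3] [47.9 71.9] 86.3
heightmap rows x (50mm), cols y; max z cm
       -700 -650 -600 -550 -500 -450 -400 -350 -300 -250 -200 -150 -100  -50    0   50  100  150  200  250  300  350  400  450  500  550
 -100   -79  -79  -79    .    .    .    .    .    .    .    .    .    .    .    .    .  -31  -69  -79  -79  -79  -79  -79  -79  -79  -79
  -50   -79  -79  -79  -79  -79  -79  -79  -79    .    .    .    .    .    .    .    .  -24  -69  -79  -79  -79  -79  -79  -79  -79  -79
    0     .    .    .    .  -79  -79  -79  -79  -79  -79    .    .    .    .    4    2    0    0  -79  -79  -79  -79  -79  -79  -79  -79
   50     .    .    .    .    .    .    .    .  -79  -78    0    1    1    2    5    1    1    0  -79  -79  -79  -79  -79  -79  -79  -79
  100     .    .    .    .    .    .    .    0    0    0    0    0    1    1    1   32    1    0  -79  -79  -79  -79  -79  -79  -79  -79
  150     .    .    .    .    .    .    .    .    0    0    0    0 
[... 1561 characters left out ...]
    5  -40    .
  750     .    .    .    .    .    .    .    .    .    .   37   40   40   38   37    0    9   19   18    3    3    3    3    5    .    .
  800     .    .    .    .    .    .    .    .    .    .    .    .    .   37   37   38   38   38   34    3    3    3   39    5    .    .
  850     .    .    .    .    .    .    .    .    .    .    .    .    .    .    .    .    .   38   38   38   38   38   39   39   39   39
  900     .    .    .    .    .    .    .    .    .    .    .    .    .    .    .    .    .    .    .    .    .   38    .    .   39   40
  950     .    .    .    .    .    .    .    .    .    .    .    .    .    .    .    .    .    .    .    .    .    .    .    .   22   38
```

Lamp and detector fits match the given sizes (84 x 84, 47 x 70, spacing 130 against 129). The microscope, up to about 440 mm high, stands between the start and the work area. I'll lift first, then swing over it.

```bash
python3 -m creep '[0,0,0.03,0,0,0,0.07,0,0,0,0.11,0,0,0,0.15,0,0,0,0.19,0,0,0,0.23,0,0,0,0.27,0,0,0,0.3,0,0,0,0.32,0,0,0,0.32,0]' 1
```

```text
t: 1.63
ee_pos: [282.8, -558.4, 548.5]
orientation: [3.047, 0.728, 0.003]
ft_force: [-0.0, -0.4, 0.6]
width: 87.8
grasp_force: 0.0
```

```bash
python3 -m creep '[0.01,0.03,0,-0.06,0.025,0.07,0,-0.12,0.04,0.11,0,-0.18,0.053,0.148,0,-0.24,0.066,0.186,0,-0.3,0.079,0.224,0,-0.36,0.092,0.262,0,-0.42,0.105,0.3,0,-0.48,0.115,0.335,0,-0.54,0.122,0.371,0,-0.6]'
```

```text
t: 2.47
ee_pos: [404.5, -184.6, 541.3]
orientation: [-3.134, 0.21, 0.002]
ft_force: [-0.0, 0.3, 0.6]
width: 87.9
grasp_force: 0.0
```

```bash
python3 -m creep '[0.007,0.038,0,-0.02,0.012,0.076,0,-0.04,0.017,0.114,0,-0.06,0.022,0.152,0,-0.06,0.027,0.19,0,-0.06,0.032,0.228,0,-0.06,0.036,0.266,0,-0.06,0.04,0.304,0,-0.06,0.042,0.34,0,-0.06,0.042,0.371,0,-0.06]'
```

```text
t: 3.3
ee_pos: [445.9, 186.7, 541.2]
orientation: [3.127, -0.298, -0.003]
ft_force: [0.1, -0.1, -0.4]
width: 88.1
grasp_force: 0.0
```

```bash
python3 -m creep '[0,0,-0.04,0,0,0,-0.08,0,0,0,-0.12,0,0,0,-0.16,0,0,0,-0.2,0,0,0,-0.24,0,0,0,-0.28,0,0,0,-0.31,0,0,0,-0.34,0,0,0,-0.34,0]'
```

```text
t: 4.13
ee_pos: [441.8, 182.7, 196.8]
orientation: [3.122, -0.299, -0.016]
ft_force: [-1.0, -0.3, 1.1]
width: 87.9
grasp_force: 0.0
```

Run:
```python
from fit import *
o=get_obs();print(o["ee_pos"],o["orientation"],o["t"])
from scipy.spatial.transform import Rotation as Ro
R=Ro.from_rotvec(o["orientation"]).as_matrix();print(R.round(3))
ims=[]
for n in("top","scene"):
    i,d,P=snap(n);np.savez(n+"1.npz",i=i,d=d,P=P)
    u,v=proj(n,o["ee_pos"])[0];print(n,u,v)
    m=(np.hypot(P[...,0]-446,P[...,1]-186)<100)&(P[...,2]>190)&(P[...,2]<262)
    q=P[m];print(len(q),q.mean(0).round(1) if len(q) else 0)
    for z0,z1 in((195,215),(215,235),(235,255)):
        s=q[(q[:,2]>z0)&(q[:,2]<z1)]
        if len(s)>5:print(z0,len(s),np.round(s.min(0),0),np.round(s.max(0),0),cv2.minAreaRect(s[:,:2].astype(np.float32)))
    u,v=int(u),int(v);y0,x0=max(v-55,0),max(u-50,0)
    ims.append(cv2.resize(i[y0:y0+110,x0:x0+100],(400,440),interpolation=cv2.INTER_CUBIC))
cv2.imwrite("pics/g1.png",np.hstack(ims)[...,::-1])
```

```text
[441.82295078 182.70238703 196.80238015] [ 3.12215312 -0.29939285 -0.01604413] 4.1333
[[ 0.982 -0.19  -0.011]
 [-0.19  -0.982 -0.004]
 [-0.01   0.006 -1.   ]]
top 323.42192937562265 211.0348429756251
0 0
scene 329.38102696613265 126.67318296328375
718 [441.1 190.  232.5]
195 164 [423. 134. 199.] [464. 241. 215.] ((443.322265625, 185.8363037109375), (109.35186767578125, 23.716142654418945), 79.15251922607422)
215 213 [423. 135. 215.] [466. 241. 235.] ((444.59600830078125, 186.43649291992188), (108.02587890625, 25.025678634643555), 79.48391723632812)
235 243 [423. 131. 235.] [465. 244. 255.] ((444.2708740234375, 185.89938354492188), (114.626220703125, 24.997058868408203), 79.50277709960938)
```

View pics/g1.png

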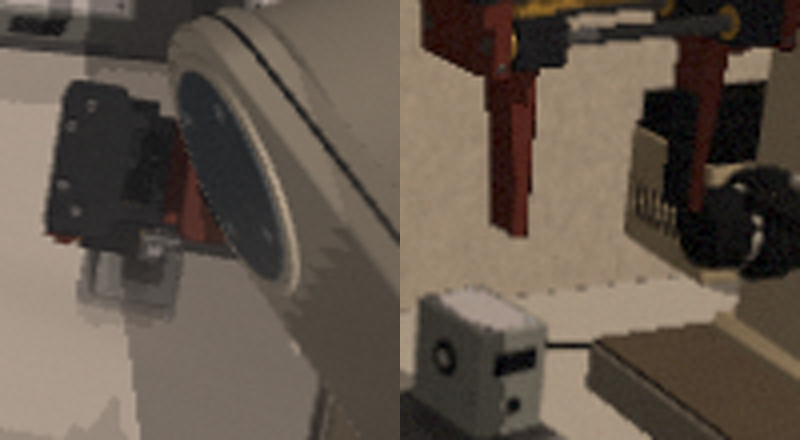

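The view shows the fingers straddling the stand, at about (323,211) in top and (329,127) in scene. I'll let the arm settle and compare again.

```bash
python3 -m creep '[0.004,0.003,-0.06,0,0.004,0.003,-0.06,0,0.004,0.003,-0.06,0,0.004,0.003,-0.06,0]'
cat > chk.py <<'E'
from fit import *
def grip(n="scene"):
    i,d,P=snap(n);o=get_obs();t=np.array(o["ee_pos"]);
    m=(np.hypot(P[...,0]-t[0],P[...,1]-t[1])<75)&(P[...,2]>t[2]+6)&(P[...,2]<t[2]+40)
    h=cv2.cvtColor(i,cv2.COLOR_RGB2HSV);red=((h[...,0]<10)|(h[...,0]>170))&(h[...,1]>90)
    s=P[m&red];r=cv2.minAreaRect(s[:,:2].astype(np.float32))
    print(n,"t",o["t"],"tcp",t.round(1),len(s),np.round(r[0],1),np.round(r[1],1),round(r[2],1),"diff",(np.array(r[0])-t[:2]).round(1));return i,d,P
E
python3 -c "
from chk import *
grip();grip();print(get_obs()['orientation'])"
```

```text
t: 4.57
ee_pos: [451.0, 187.7, 143.9]
orientation: [-3.127, 0.3, -0.001]
ft_force: [-0.2, 0.2, 0.2]
width: 87.7
grasp_force: 0.0
scene t 4.6167 tcp [451.6 187.9 144.6] 211 [449.8 190.5] [110.4  23. ] 78.9 diff [-1.8  2.6]
scene t 4.6667 tcp [451.9 188.  144.9] 210 [450.4 191. ] [109.7  22.3] 78.7 diff [-1.5  3. ]
[-3.12567354  0.29962237 -0.00507097]
```

```bash
python3 -m creep '[-0.003,-0.002,-0.03,-0.01,-0.003,-0.002,-0.05,-0.01,-0.003,-0.002,-0.06,-0.01,-0.003,-0.002,-0.06,-0.01,-0.003,-0.002,-0.06,-0.01,-0.003,-0.002,-0.06,-0.01,-0.003,-0.002,-0.06,-0.01]'; python3 -c "
from chk import *
i,d,P=grip();print(get_obs()['orientation'])
c=P[(np.hypot(P[...,0]-447,P[...,1]-188)<40)&(P[...,2]>70)&(P[...,2]<82)];print(cv2.minAreaRect(c[:,:2].astype(np.float32)))
cv2.imwrite('pics/g2.png',cv2.resize(i[120:240,260:380],(720,600),interpolation=cv2.INTER_CUBIC)[:,:,::-1])"
```

```text
t: 5.25
ee_pos: [448.4, 185.9, 84.0]
orientation: [-3.125, 0.315, -0.003]
ft_force: [0.3, 0.2, -1.0]
width: 87.5
grasp_force: 0.0
scene t 5.3 tcp [448.3 185.8  83.8] 201 [447.4 188.3] [112.2  25.3] 76.9 diff [-0.9  2.5]
[-3.12471221e+00  3.15359063e-01 -3.08616008e-03]
((448.2594909667969, 188.4385986328125), (11.478862762451172, 30.265378952026367), 78.52250671386719)
```

View pics/g2.png

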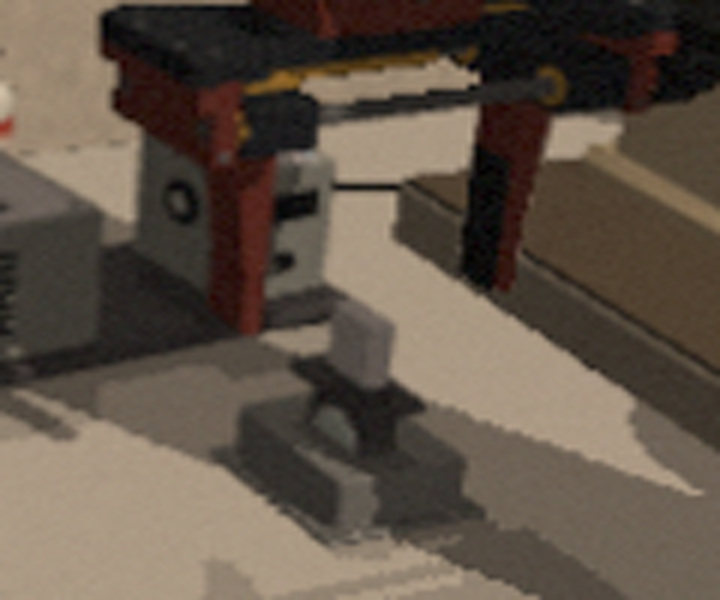

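The open fingers straddle the tab at (360,340), aligned within 1 mm in the same camera. I'll go down and close.

```bash
python3 -m creep '[0.001,0,-0.015,0,0.001,0,-0.027,0,0.001,0,-0.027,0,0.001,0,-0.027,0,0.001,0,-0.027,0,0.001,0,-0.027,0]' && python3 -m creep '[0,0,0,0,0,0,0,0,0,0,0,0,0,0,0,0,0,0,0,0,0,0,0,0,0,0,0,0,0,0,0,0]' 0
```

```text
t: 5.8
ee_pos: [448.9, 185.7, 56.5]
orientation: [-3.125, 0.315, -0.002]
ft_force: [-0.8, 0.2, 0.6]
width: 87.9
grasp_force: 0.0
t: 6.47
ee_pos: [448.4, 185.4, 55.6]
orientation: [3.126, -0.316, -0.0]
ft_force: [0.0, 0.5, 0.2]
width: 37.8
grasp_force: 0.0
```

```bash
python3 -m creep '[0,0,0,0,0,0,0,0,0,0,0,0,0,0,0,0,0,0,0,0,0,0,0,0,0,0,0,0,0,0,0,0]' 0 && python3 -m creep '[0,0,0.005,0,0,0,0.02,0,0,0,0.04,0,0,0,0.065,0,0,0,0.09,0,0,0,0.11,0,0,0,0.11,0,0,0,0.11,0]'; python3 -c "
from workcell import *
print(get_obs()['orientation'],get_obs()['moment'])"
```

```text
t: 7.13
ee_pos: [448.4, 185.4, 55.7]
orientation: [3.126, -0.316, -0.0]
ft_force: [-1.0, -0.2, -1.0]
width: 10.2
grasp_force: 30.0
t: 7.8
ee_pos: [449.0, 185.7, 166.7]
orientation: [-3.124, 0.315, -0.004]
ft_force: [0.0, 0.6, -1.7]
width: 9.9
grasp_force: 30.0
[-3.12446072  0.31539607 -0.00376005] [0.044181   0.05092305 0.05468412]
```

Gripped (10 mm wide, 30 N). Next I'll move over the pocket.

```bash
python3 -m creep '[0.02,0.005,0,0.01,0.045,0.012,0,0.03,0.075,0.019,0,0.05,0.105,0.026,0,0.07,0.135,0.034,0,0.09,0.158,0.04,0,0.094,0.172,0.044,0,0.094,0.172,0.044,0,0.094,0.172,0.044,0,0.094]' && python3 -m creep '[0,0,-0.01,0,0,0,-0.01,0,0,0,-0.01,0,0,0,-0.01,0]'
cat > look.py <<'E'
from chk import *
def look(tag):
  o=get_obs();t=np.array(o["ee_pos"]);print(t.round(1),o["orientation"])
  from scipy.spatial.transform import Rotation as Ro
  R=Ro.from_rotvec(o["orientation"]).as_matrix();print("closing",np.degrees(np.arctan2(-R[1,1],-R[0,1])).round(2),"tilt",R[:2,2].round(3))
  ims=[]
  for n in("top","scene"):
    i,d,P=snap(n);np.savez(f"{n}_{tag}.npz",i=i,d=d,P=P)
    def rect(k,c,r,z0,z1,clip=None):
        s=band(P,c,r,z0,z1)
        if clip is not None: s=s[clip(s)]
        if len(s)<8: print(n,k,len(s));return
        q=cv2.minAreaRect(s.astype(np.float32));print(n,k,len(s),np.round(q[0],1),np.round(q[1],1),round(q[2],1))
    rect("lamp",(620,232),75,74,84,lambda s:(s[:,1]>165)&(s[:,0]<690))
    rect("det",(606,103),60,74,84,lambda s:(s[:,1]<140)&(s[:,0]<690))
    fz=t[2]-6
    rect("flange",t[:2],40,fz-6.5,fz+3)
    rect("blade",t[:2],40,fz-46,fz-12)
    if n=="scene": grip()
    u,v=proj(n,[620,230,80])[0].astype(int)
    ims.append(cv2.resize(i[v-50:v+50,u-40:u+40],(400,500),interpolation=cv2.INTER_CUBIC))
  cv2.imwrite(f"pics/{tag}.png",np.hstack(ims)[...,::-1])
E
python3 -c "
from look import *
look('p1')"
```

```text
t: 8.55
ee_pos: [619.3, 229.0, 163.3]
orientation: [3.136, -0.168, -0.005]
ft_force: [-0.9, 0.7, -0.8]
width: 9.8
grasp_force: 30.0
t: 8.88
ee_pos: [619.6, 229.3, 155.4]
orientation: [3.137, -0.168, -0.001]
ft_force: [-0.3, -0.2, -0.6]
width: 9.6
grasp_force: 30.0
[619.6 229.3 155.4] [ 3.13674746e+00 -1.67973551e-01 -1.25225306e-03]
closing 83.87 tilt [-0.001 -0.   ]
top lamp 750 [620.  229.8] [84.2 84.5] 83.4
top det 0
top flange 80 [616.3 230.9] [22.4 46.2] 88.1
top blade 7
scene lamp 665 [620.5 233.7] [84.5 86.9] 83.3
scene det 303 [605.2 105. ] [49.  70.4] 84.1
scene flange 92 [618.1 232. ] [25.8 51.6] 84.0
scene blade 174 [620.3 233.2] [15.3 41.1] 89.1
scene t 9.0333 tcp [620.3 229.5 156.1] 161 [617.1 234.1] [23.  31.1] 6.0 diff [-3.2  4.6]
```

View pics/p1.png

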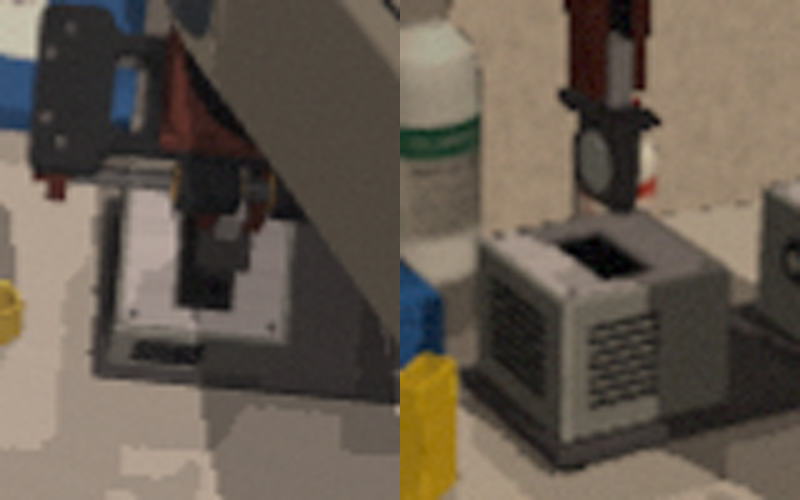

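The cassette hangs just over the pocket. In scene the flange is about 2 mm short of the lamp centre in x and y. I'll go lower and re-measure with several frames.

```bash
python3 -m creep '[0.001,0.001,-0.008,0,0.001,0.001,-0.016,0,0.001,0.001,-0.018,0,0.001,0.001,-0.018,0,0.001,0.001,-0.018,0,0.001,0.001,-0.018,0]'
cat > multi.py <<'E'
from chk import *
# average over frames; fit known rect sizes by matching point extents with fixed yaw
def ext(s,yaw):
    c,sn=np.cos(yaw),np.sin(yaw);R=np.array([[c,sn],[-sn,c]]);l=s@R.T
    lo=np.percentile(l,1.5,axis=0);hi=np.percentile(l,98.5,axis=0);return R.T@((lo+hi)/2),hi-lo
def run(N=4,fo=-6):
    yaw=np.radians(83.85-90)
    for n in("scene","top"):
        A=[];B=[];T=[]
        for _ in range(N):
            i,d,P=snap(n);t=np.array(get_obs()["ee_pos"]);T.append(t);fz=t[2]+fo
            s=band(P,(620,232),75,74,85.);s=s[(s[:,1]>165)&(s[:,0]<690)];A.append(np.hstack(ext(s,yaw)))
            f=band(P,t[:2],40,fz-5.5,fz+2.5)
            if len(f)>9:B.append(np.hstack(ext(f,yaw)))
        print(n,"lamp",np.mean(A,0).round(1),"flange",np.mean(B,0).round(1) if B else None,np.std(B,0).round(1) if B else "","tcp",np.mean(T,0).round(1))
E
python3 -c "
from multi import *
run();print(get_obs()['ft_force'])"
```

```text
t: 9.53
ee_pos: [621.5, 230.5, 137.7]
orientation: [-3.137, 0.168, -0.0]
ft_force: [-0.0, -0.1, -1.5]
width: 10.1
grasp_force: 30.0
scene lamp [619.9 234.   82.2  82.2] flange [620.1 233.8  48.7  24. ] [0.1 0.2 1.  0.4] tcp [621.6 230.5 137.9]
top lamp [617.6 230.3  77.9  82.3] flange [603.8 232.3  16.9  23.2] [0.2 0.1 0.1 0.4] tcp [621.5 230.5 137.9]
[-0.69044285 -0.1271204  -0.38257275]
```

Scene puts the flange within 0.3 mm of the lamp centre, so I'll insert gradually.

```bash
python3 -m creep '[0,0,-0.006,0,0,0,-0.012,0,0,0,-0.018,0,0,0,-0.02,0,0,0,-0.02,0]'; python3 -m creep '[0,0,-0.005,0,0,0,-0.01,0,0,0,-0.015,0,0,0,-0.02,0,0,0,-0.022,0,0,0,-0.022,0]'
```

```text
t: 10.35
ee_pos: [620.7, 230.2, 116.4]
orientation: [3.136, -0.168, -0.003]
ft_force: [-0.2, 0.8, -1.1]
width: 9.7
grasp_force: 30.0
t: 10.85
ee_pos: [620.9, 230.3, 94.8]
orientation: [3.137, -0.168, -0.002]
ft_force: [0.0, -0.4, -1.8]
width: 9.9
grasp_force: 30.0
```

```bash
python3 -m creep '[0,0,-0.003,0,0,0,-0.006,0,0,0,-0.008,0,0,0,-0.008,0,0,0,-0.008,0]'; python3 -m creep '[0,0,-0.001,0,0,0,-0.002,0,0,0,-0.002,0]'
```

```text
t: 11.27
ee_pos: [621.5, 230.5, 87.7]
orientation: [-3.137, 0.168, -0.0]
ft_force: [-0.3, -0.4, 0.4]
width: 10.0
grasp_force: 30.0
t: 11.52
ee_pos: [621.5, 230.5, 87.6]
orientation: [-3.137, 0.168, -0.0]
ft_force: [-5.2, -1.8, 15.4]
width: 9.7
grasp_force: 30.0
```

Contact at exactly the predicted seated height (87.7). I'll take off the preload, release and rise.

```bash
python3 -m creep '[0,0,0.002,0,0,0,0.002,0,0,0,0.002,0]' && python3 -m creep '[0,0,0,0,0,0,0,0,0,0,0,0,0,0,0,0,0,0,0,0,0,0,0,0,0,0,0,0]' 0.5 && python3 -m creep '[0,0,0.02,0,0,0,0.05,0,0,0,0.08,0,0,0,0.12,0,0,0,0.16,0,0,0,0.16,0]'
python3 - <<'E'
from multi import *
yaw=np.radians(83.85-90)
for n in("scene","top"):
    i,d,P=snap(n)
    for k,z0,z1 in(("tab",105,117),("flange/top",74,86)):
        f=band(P,(620,231),45 if k=="tab" else 14,z0,z1);print(n,k,len(f),cv2.minAreaRect(f.astype(np.float32)) if len(f)>4 else 0)
    m=(np.hypot(P[...,0]-620,P[...,1]-231)<20)&(P[...,2]>100)&(P[...,2]<125);print(np.percentile(P[m][:,2],[50,90,97]))
    m=(np.hypot(P[...,0]-620,P[...,1]-231)<22)&(P[...,2]>70)&(P[...,2]<95);print(np.percentile(P[m][:,2],[10,50,90]))
    if n=="scene": cv2.imwrite("pics/seat.png",cv2.resize(i[130:210,210:300],(720,600),interpolation=cv2.INTER_CUBIC)[...,::-1])
E
```

```text
t: 11.77
ee_pos: [621.5, 230.5, 87.7]
orientation: [-3.137, 0.168, -0.001]
ft_force: [-0.2, 0.3, 3.3]
width: 9.6
grasp_force: 30.0
t: 12.35
ee_pos: [621.4, 230.5, 87.6]
orientation: [3.137, -0.168, -0.0]
ft_force: [-0.1, -0.5, -0.6]
width: 43.6
grasp_force: 0.0
t: 12.85
ee_pos: [625.5, 231.9, 256.9]
orientation: [-3.132, 0.168, -0.02]
ft_force: [2.6, 0.1, 0.9]
width: 43.7
grasp_force: 0.0
scene tab 49 ((619.5690307617188, 233.915283203125), (10.627740859985352, 28.062572479248047), 86.79367065429688)
scene flange/top 30 ((616.751220703125, 233.77163696289062), (24.60145378112793, 19.255821228027344), 51.55139923095703)
[107.8970675  112.72359307 113.13183434]
[80.14687799 82.93060194 91.43388849]
top tab 50 ((618.8291625976562, 230.44874572753906), (9.765926361083984, 24.601232528686523), 86.9175033569336)
top flange/top 50 ((617.7261352539062, 232.05616760253906), (25.354114532470703, 21.723390579223633), 72.80675506591797)
[110.80308158 112.15470394 112.43613611]
[76.21711864 80.02690812 82.90748834]
```

View pics/seat.png

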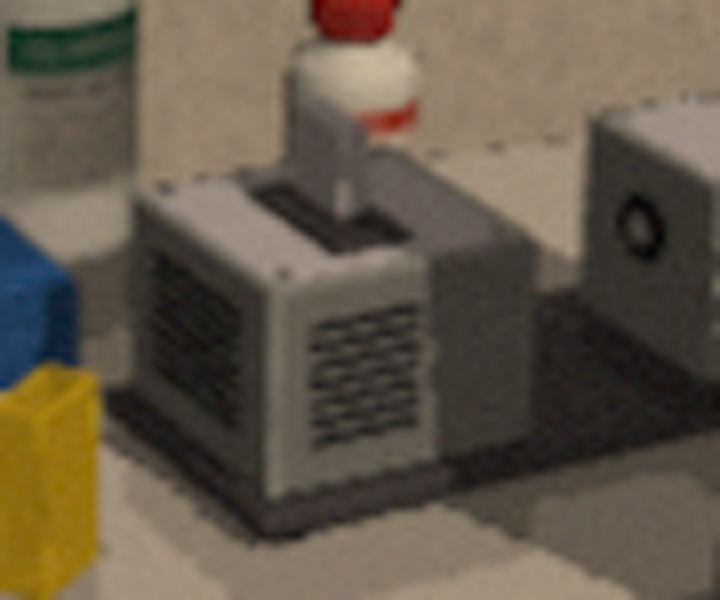

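The cassette is seated: tab top at 112 mm as required, square with the housing, and the flange sunk at (330,215). I'll go to the long cell, which is at about (464.5, 424.3) in the robot frame with its y axis at 82.4°, and turn 1.545 rad.

```bash
python3 -m creep '[-0.01,0.013,0,0.11,-0.03,0.037,0,0.22,-0.05,0.062,0,0.33,-0.07,0.087,0,0.44,-0.09,0.112,0,0.55,-0.11,0.137,0,0.66,-0.125,0.155,0,0.77,-0.14,0.173,0,0.88,-0.15,0.187,0,0.99,-0.157,0.194,0,1.1]' && python3 -m creep '[0,0,0,0.11,0,0,-0.01,0.22,0,0,-0.03,0.33,0,0,-0.06,0.44,0,0,-0.09,0.445,0,0,-0.11,0.445,0,0,-0.12,0.445,0,0,-0.12,0.445,0,0,-0.12,0.445]'
cat > c1.py <<'E'
from chk import *
from scipy.spatial.transform import Rotation as Ro
for k in range(2):
    i,d,P=grip();o=get_obs();t=np.array(o["ee_pos"])
    R=Ro.from_rotvec(o["orientation"]).as_matrix();print("closing",np.degrees(np.arctan2(R[1,1],R[0,1])).round(2)%180)
    s=band(P,(463,427),30,45,70);r=cv2.minAreaRect(s.astype(np.float32));print("cell",len(s),r)
u,v=proj("scene",[464,427,50])[0].astype(int)
cv2.imwrite("pics/c1.png",cv2.resize(i[v-70:v+50,u-60:u+60],(600,600),interpolation=cv2.INTER_CUBIC)[...,::-1])
E
python3 c1.py
```

```text
t: 13.78
ee_pos: [462.1, 425.3, 245.3]
orientation: [2.757, 1.506, -0.006]
ft_force: [0.4, 0.0, -0.2]
width: 44.2
grasp_force: 0.0
t: 14.53
ee_pos: [464.0, 424.1, 126.9]
orientation: [-2.364, -2.069, 0.003]
ft_force: [-0.1, 0.3, 0.7]
width: 43.7
grasp_force: 0.0
scene t 14.5833 tcp [464.7 424.7 128.1] 309 [462.8 425.9] [23.7 65. ] 81.4 diff [-1.9  1.2]
closing 172.37
cell 255 ((462.926513671875, 427.14630126953125), (29.579395294189453, 19.398801803588867), 81.73007202148438)
scene t 14.6333 tcp [465.  425.  128.7] 295 [463.9 426.9] [22.7 65.7] 80.9 diff [-1.1  1.8]
closing 172.38
cell 251 ((462.6188049316406, 427.34478759765625), (29.622777938842773, 19.922046661376953), 83.39277648925781)
```

View pics/c1.png

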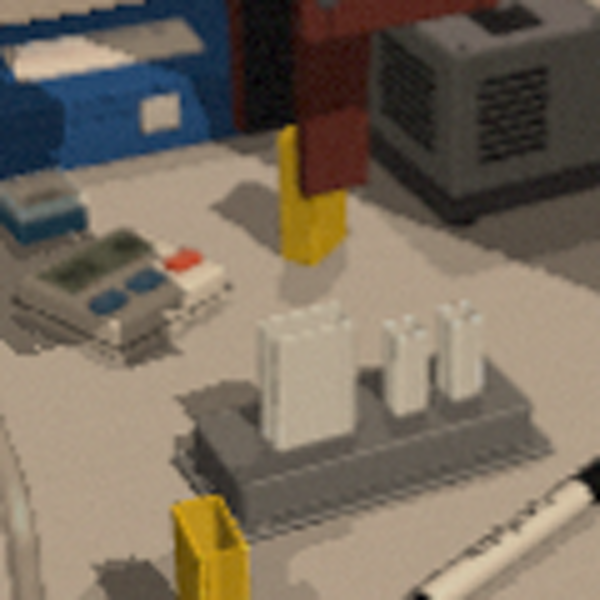

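The fingers at (335,150) hang over the clear cell at (305,380), aligned within 1 mm in the same camera. I'll go down.

```bash
python3 -m creep '[0,0.0005,-0.03,0,0,0.0005,-0.06,0,0,0.0005,-0.08,0,0,0.0005,-0.095,0,0,0.0005,-0.103,0,0,0.0005,-0.103,0,0,0.0005,-0.103,0]' && python3 -m creep '[0,0,0,0,0,0,0,0,0,0,0,0,0,0,0,0,0,0,0,0,0,0,0,0,0,0,0,0,0,0,0,0]' 0
```

```text
t: 15.22
ee_pos: [465.0, 425.5, 25.7]
orientation: [-2.364, -2.069, -0.002]
ft_force: [0.1, -0.3, -0.3]
width: 44.1
grasp_force: 0.0
t: 15.88
ee_pos: [463.8, 425.0, 24.9]
orientation: [-2.364, -2.068, 0.001]
ft_force: [-6.1, -0.4, 4.8]
width: 16.1
grasp_force: 30.0
```

```bash
python3 -m creep '[0,0,0.003,0,0,0,0.01,0,0,0,0.02,0,0,0,0.04,0,0,0,0.065,0,0,0,0.095,0,0,0,0.125,0,0,0,0.15,0,0,0,0.15,0]'; python3 -m creep '[0,0,0,0,0,0,0,0,0,0,0,0]'
python3 - <<'E'
from chk import *
o=get_obs();t=np.array(o["ee_pos"]);print(o["ft_force"],o["moment"],t)
for n in("scene","top"):
    i,d,P=snap(n)
    u,v=proj(n,t)[0].astype(int)
    m=(np.hypot(P[...,0]-t[0],P[...,1]-t[1])<35)&(P[...,2]<t[2]+36)&(P[...,2]>t[2]-40)
    h=cv2.cvtColor(i,cv2.COLOR_RGB2HSV);red=((h[...,0]<10)|(h[...,0]>170))&(h[...,1]>90)
    s=P[m&~red];print(n,len(s),"z",np.percentile(s[:,2],[1,50,99]).round(1),cv2.minAreaRect(s[:,:2].astype(np.float32)))
    if n=="scene": cv2.imwrite("pics/c2.png",cv2.resize(i[v-60:v+60,u-60:u+60],(600,600),interpolation=cv2.INTER_CUBIC)[...,::-1])
E
```

```text
t: 16.63
ee_pos: [467.8, 427.1, 181.8]
orientation: [2.364, 2.068, 0.018]
ft_force: [0.7, 1.0, 0.5]
width: 15.8
grasp_force: 30.0
t: 16.88
ee_pos: [463.9, 424.2, 173.6]
orientation: [2.364, 2.069, -0.003]
ft_force: [0.4, 0.5, -1.2]
width: 15.4
grasp_force: 30.0
[ 0.43287123  0.45374231 -1.17412908] [ 0.00640515 -0.1074475   0.01979354] [463.93387157 424.21884245 173.62230522]
scene 303 z [155.8 170.  208.8] ((463.58526611328125, 431.4503173828125), (35.693084716796875, 23.75832748413086), 35.852447509765625)Traceback (most recent call last):
  File "<stdin>", line 8, in <module>
    return _quantile_unchecked(
        a, q, axis, out, overwrite_input, method, keepdims, weights)
    return _ureduce(a,
                    func=_quantile_ureduce_func,
    ...<5 lines>...
                    overwrite_input=overwrite_input,
                    method=method)
    r = func(a, **kwargs)
    result = _quantile(arr,
                       quantiles=q,
    ...<2 lines>...
                       out=out,
                       weights=wgt)
    slices_having_nans = np.isnan(arr[-1, ...])
                                  ~~~^^^^^^^^^
IndexError: index -1 is out of bounds for axis 0 with size 0
```

View pics/c2.png

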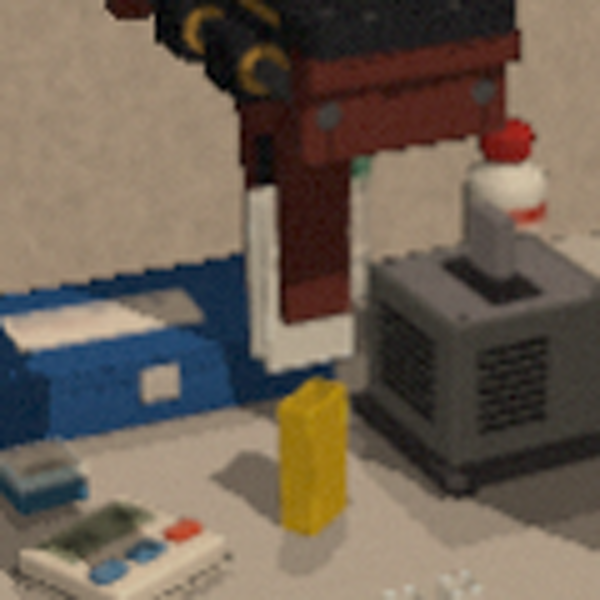

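The cell hangs upright, with the finger centred on its frosted face (face 272–355 px, finger 280–350 px) and the windows free. I'll carry it over the gap.

```bash
python3 -m creep '[0.008,-0.014,0.005,0.01,0.025,-0.045,0.01,0.026,0.043,-0.077,0.01,0.026,0.061,-0.11,0.01,0.026,0.079,-0.142,0.01,0.026,0.097,-0.174,0.01,0.026,0.115,-0.206,0.01,0.026,0.13,-0.234,0.01,0.026,0.142,-0.255,0.01,0.026,0.149,-0.268,0.01,0.026]' && python3 -m creep '[0,0,0,0,0,0,-0.01,0,0,0,-0.02,0,0,0,-0.02,0,0,0,-0.02,0,0,0,-0.02,0,0,0,-0.02,0]'
cat > b.py <<'E'
from multi import *
from scipy.spatial.transform import Rotation as Ro
import sys
yaw=np.radians(83.85-90)
# scene camera, photometer-frame offsets: lamp, det, gripper finger, cell low part
A={k:[] for k in("lamp","det","fing","cell","tcp")}
for _ in range(5):
    i,d,P=snap("scene");o=get_obs();t=np.array(o["ee_pos"]);A["tcp"].append(t[:2])
    h=cv2.cvtColor(i,cv2.COLOR_RGB2HSV);red=((h[...,0]<10)|(h[...,0]>170))&(h[...,1]>90)
    s=band(P,(620,234),65,76,84);A["lamp"].append(ext(s[(s[:,1]>185)],yaw)[0])
    s=band(P,(606,105),50,76,84);A["det"].append(ext(s,yaw)[0])
    near=(np.hypot(P[...,0]-t[0],P[...,1]-t[1])<32)
    f=P[near&red&(P[...,2]>t[2]+3)&(P[...,2]<t[2]+40)]
    c=P[near&~red&(P[...,2]>t[2]-17)&(P[...,2]<t[2]-3)]
    A["fing"].append(np.r_[ext(f[:,:2],yaw)]if 0 else ext(f[:,:2],yaw)[0]);A["cell"].append(ext(c[:,:2],yaw)[0]);w=ext(c[:,:2],yaw)[1];wf=ext(f[:,:2],yaw)[1]
M={k:np.mean(v,0) for k,v in A.items()}
ax=np.array([np.cos(yaw),np.sin(yaw)]);ay=np.array([-np.sin(yaw),np.cos(yaw)])
beam=M["lamp"]+(M["det"]-M["lamp"])*74/129
for k,v in M.items(): print(k,v.round(1),"rel beam x,y:",round((v-beam)@ax,2),round((v-beam)@ay,2))
print("cell ext",w.round(1),"fing ext",wf.round(1),"cell pts",len(c))
R=Ro.from_rotvec(o["orientation"]).as_matrix();print("tcp",t.round(1),"closing",np.degrees(np.arctan2(R[1,1],R[0,1])).round(2)%180,"tilt",R[:2,2].round(4),o["t"])
E
python3 b.py
```

```text
t: 17.82
ee_pos: [614.2, 154.3, 183.6]
orientation: [-2.339, -2.097, 0.002]
ft_force: [-0.2, 1.1, -0.2]
width: 15.8
grasp_force: 30.0
t: 18.4
ee_pos: [613.3, 157.7, 164.9]
orientation: [2.336, 2.101, 0.0]
ft_force: [0.2, -0.3, -0.3]
width: 16.1
grasp_force: 30.0
lamp [619.9 234.1] rel beam x,y: -0.03 74.19
det [606.1 105.5] rel beam x,y: 0.02 -55.14
fing [608.4 161.3] rel beam x,y: -3.69 0.56
cell [611.6 160.9] rel beam x,y: -0.5 0.46
tcp [613.5 157.3] rel beam x,y: 1.83 -2.84
cell ext [15.  30.5] fing ext [31.7 23.1] cell pts 91
tcp [613.5 157.1 165. ] closing 173.88 tilt [0.0005 0.0002] 18.65
```

```bash
python3 -m creep '[0,0,-0.015,0,0,0,-0.035,0,0,0,-0.05,0,0,0,-0.06,0,0,0,-0.06,0,0,0,-0.06,0,0,0,-0.06,0]'; python3 b.py
```

```text
t: 19.23
ee_pos: [614.1, 157.1, 105.6]
orientation: [2.337, 2.099, 0.002]
ft_force: [0.3, -0.3, 0.7]
width: 15.7
grasp_force: 30.0
lamp [620.  233.9] rel beam x,y: 0.31 74.3
det [605.6 105.2] rel beam x,y: -0.23 -55.23
fing [602.8 161. ] rel beam x,y: -8.96 -0.06
cell [613.4 160.1] rel beam x,y: 1.66 0.24
tcp [614.1 157.1] rel beam x,y: 2.68 -2.71
cell ext [15.5 30.9] fing ext [24.8 23.9] cell pts 84
tcp [613.9 157.  105.5] closing 173.87 tilt [0.0013 0.0003] 19.4833
```

```bash
python3 -m creep '[-0.001,0,-0.01,0,-0.001,0,-0.022,0,-0.001,0,-0.034,0,-0.001,0,-0.046,0,-0.001,0,-0.056,0,-0.001,0,-0.061,0,-0.001,0,-0.061,0,-0.001,0,-0.061,0,-0.001,0,-0.061,0]'; python3 b.py
python3 - <<'E'
from h import *
t=np.array(get_obs()["ee_pos"])
for n in("scene","top"):
    i,d,P=snap(n);u,v=proj(n,[612,158,60])[0].astype(int)
    h=cv2.cvtColor(i,cv2.COLOR_RGB2HSV);red=((h[...,0]<10)|(h[...,0]>170))&(h[...,1]>90)
    m=(np.hypot(P[...,0]-613,P[...,1]-160)<20)&(P[...,2]<100)&(P[...,2]>22)&~red
    print(n,m.sum(),np.percentile(P[m][:,2],[1,3,50,97,99]).round(1))
    if n=="scene":
        yaw=np.radians(-6.15);ax=np.array([np.cos(yaw),np.sin(yaw)]);ay=np.array([-np.sin(yaw),np.cos(yaw)])
        cv2.imwrite("pics/f.png",cv2.resize(i[v-50:v+50,u-60:u+60],(720,600),interpolation=cv2.INTER_CUBIC)[...,::-1])
E
```

```text
t: 20.23
ee_pos: [612.8, 157.1, 44.0]
orientation: [2.337, 2.099, 0.001]
ft_force: [0.5, 0.1, -0.9]
width: 15.9
grasp_force: 30.0
lamp [620.  233.9] rel beam x,y: 6.28 71.51
det [595.7 111.1] rel beam x,y: -4.67 -53.15
fing [607.3 151.4] rel beam x,y: 2.49 -11.81
cell [610.7 147.7] rel beam x,y: 6.29 -15.11
tcp [612.9 157.1] rel beam x,y: 7.44 -5.6
cell ext [20.6 44.5] fing ext [25.1 39.5] cell pts 69
tcp [612.7 157.   44.2] closing 173.87 tilt [0.0009 0.0002] 20.4833
scene 153 [26.9 27.8 70.3 95.6 97.9]
top 1 [32. 32. 32. 32. 32.]
```

View pics/f.png

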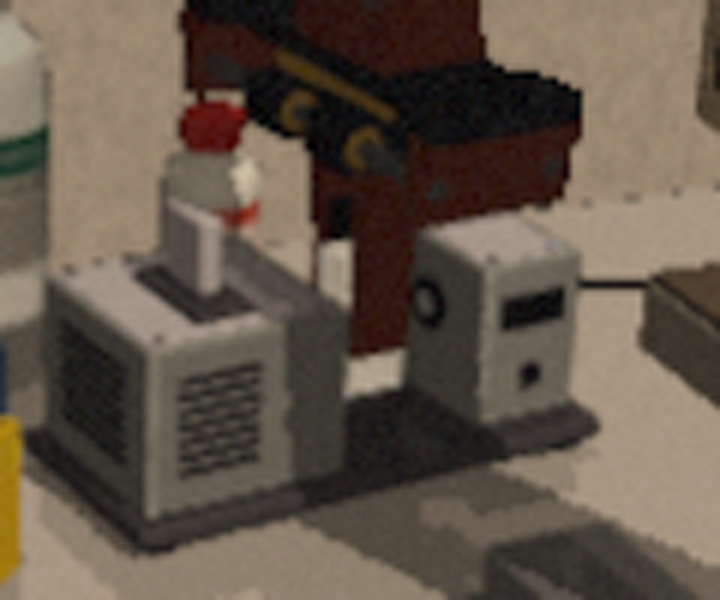

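The cell hangs in the gap between lamp and detector, its lower edge at (370,375) and the windows facing the boxes. The TCP agrees with plan (beam at about 612.9, 157.0; centre height 44.1 + 10.1 = 54.2). I'll let it settle and hand in.

```bash
python3 -m creep '[0,0,0,0,0,0,0,0,0,0,0,0,0,0,0,0,0,0,0,0,0,0,0,0]'; python3 -c "
from workcell import *
import numpy as np
print(np.abs(get_obs()['qvel']).max());print(ticket.close_job())"
```

```text
t: 21.08
ee_pos: [612.4, 157.0, 43.7]
orientation: [-2.337, -2.099, -0.0]
ft_force: [-0.7, -0.5, -0.5]
width: 16.1
grasp_force: 30.0
0.001480216600537343
the job is handed in; nothing more can be done
None
```

Job handed in at about 21 s: the filter cassette is seated in the lamp pocket and released, and the long cell is held still at the beam point. The final cell position was checked only from the robot's own pose, because the cameras were partly blocked there.

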